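# Carry the display tray with the loose capsule

## Robot

A 6-joint arm with a two-finger parallel gripper is mounted at the origin on the work surface. World frame = base frame: x ahead of the robot, y to its left, z up, the work surface at z = 0. Lengths are in m, angles in rad, forces in N, time in s.
With the tool pointing down it reaches from about 0.4 to 0.825 m from the base axis. Payload 7 kg.
Tool frame: the origin (TCP) lies on the centre line of the jaws, within the pads' length; the fingertips stand 22 mm ahead of it and the grasp point (between the pads) lies 3 mm ahead of it; z points along the fingers, y is the line along which they close (so a half turn about z gives the same grasp; the last joint's range is limited). The gripper opens to 88 mm and grips with 3 to 60 N. Pads are 19 mm wide; open, the fingers measure 130 mm over their backs; the gripper's body (78 mm by 193 mm) begins 47 mm behind the grasp point.
Start: joints at [1.405, 0.359, 0.012, 0, -1.224, -0.288], TCP at [0.296, 0.607, 0.249] pointing down, gripper open.
Joint ranges: [-3.07, 3.07], [-1.43, 2.12], [-1.02, 1.25], [-3.03, 1.67], [-3.05, -0], [-3.03, 3.03]. Speed limits (rad/s): [2.39, 2.39, 3.01, 3.14, 3.14, 3.14].

## Interface

Orientations are given as [roll, pitch, yaw] about the fixed x, y, z axes, in that order (R = Rz(yaw) Ry(pitch) Rx(roll)).
In Python, from station import arm gives the robot as it stands.
- The arm moves only by the tool arm_command, never from a script. Its argument "series" is one flat list of numbers, 7 for each row, row after row: the turn, a rotation vector about the tool's x, y, z each as a share of 90 degrees, from -1 to 1, then the shift along the tool's x, y, z each as a share of 0.1 m, from -1 to 1, then the opening, from 0 (shut) to 1 (fully open). A call has 1 to 8 rows; each row is the pose to reach, as a shift and turn from the pose commanded when the call began, along the tool's axes at that moment; what a row does not reach only later rows make up. A row lasts 1/8 s, in which the tool goes at most 62.5 mm and 10.7 degrees, less where a joint would pass 70% of its speed; a pose out of reach is approached as far as the arm can. A call with a number of a shift or a turn outside -1 to 1 is refused whole. A call with a gripper value outside its range is refused whole. The fingers move at their own pace and stop on an object; "force" is the grip in N (left out, the last holds). Time passes only in rows, so rows that repeat a pose let the fingers close. It gives the time, the measured TCP pose, the force, the opening and the grip force at its end, in the units of the state.
- arm.get_state(): the state, without advancing time (a new reading comes with each control period).
- arm.grab_frame(name): name is "side" or "top"; returns the picture (384x512x3 uint8, blue, green, red); there is no depth.
- arm.camera_model(name): a dict with "fovy" (degrees; the focal length in pixels is half the picture's height over the tangent of half this angle, whatever the lens; pixels are square), "cx", "cy" (the principal point, pixels), "pose" (4x4, takes a point from camera to world coordinates). Camera axes: x right, y down, z forward; pixel columns grow to the right and rows downward; lengths in m; the calibration is good to about 2 mm. A picture is of the moment at which its call begins. camera_model takes no time and is no camera call.
- arm.job_done(): hands the job in; it is judged then, once.
The state is a dict: "t": time; "q": joint angles; "qd": joint speeds; "joint_efforts": joint torques, N m; "eef_pos": TCP position; "ee_rot": TCP orientation; "force": force on the tool from outside, world axes, zero at the start; "moment": the same for the moment, N m; "width": finger opening in m; "gripper_force": force on a finger pad.
Only numpy, scipy, OpenCV 4.12 (cv2) and the standard library are available. Lean on these libraries where they do the work, as an engineer would, in place of code of your own. Each camera call takes 0.05 s, during which the arm holds its last target. There are 200 camera calls.

## Task

Pick up the display tray by its back panel and, by gently tilting it, bring the mirror-finish collector's capsule to lie inside the white outline on the tray, without ever touching the capsule (no fingerprints) or letting it run against the yellow end kerbs. Hold the tray level in the air, more than 10 cm above the table, with the capsule lying still inside the outline for at least three seconds, then set the tray down gently on the striped riser, centred, square and facing the same way as the riser, the capsule still inside the outline, and let go. Leave the other goods where they are.

Things in the scene. Friction and masses are not known exactly. Their poses are not given: they have to be found in the camera images.
- tray: loose display tray, light plastic, about 0.2 kg: dark deck 200 mm (x) by 360 mm (y), 14 mm thick; upright light-blue back panel along its whole -x edge, 14 mm thick (x -100 to -86 mm), rising to 110 mm above the underside; 10 mm lip on the +x edge. Origin: centre of the underside; x points from panel to open front (away from the robot), y along the tray, z up. Starts level on the table
- tray_grip (a point): middle of the top edge of the back panel (tray frame -93, 0, 110 mm), covered by a black rubber grip 70 mm wide (y) and 40 mm deep. Pinch the panel here from above, fingers closing along the tray's x; below it the panel is free down to the deck, and the capsule's near end is 50 mm from its face. A pinch of 40 to 60 N holds it
- tray_kerb (a point): top inner edge of the +y end kerb (tray frame 0, 170, 30 mm). A yellow kerb 10 mm thick and 16 mm high closes each end of the deck, inner faces at y = +170 and -170 mm; the capsule meets one when its centre is 137 mm from the tray's middle
- tray_mark (a point): centre of the footprint printed on the deck (tray frame 27, -75, 14 mm): a green field in a white outline, 120 mm long inside its lines along y (y = -135 to -15 mm), so the 84 mm wide capsule has 18 mm to spare on each side when its centre is above the mark
- capsule: loose pill-shaped capsule, half steel, half red, brass band: diameter 84 mm, length 124 mm along its own x, about 0.18 kg, lying across the tray (parallel to the tray's x, centre at tray x = 27, z = 56 mm). Rolls along the tray's y: starts at a tilt near 0.012 rad, then accelerates at 0.69 g times the excess. Origin: its centre; its y and z turn as it rolls. Starts at rest at tray y = 30 to 90 mm
- riser: fixed white display riser with coloured stripes, 160 mm (x) by 260 mm (y), 60 mm high, flat level top. Origin: centre of its underside, on the table; x points to the customers' side (roughly away from the robot), as the tray's x must when set down. The larger tray overhangs it 20 mm front and back and 50 mm at each end
- toybox: bystander: blue toy carton 90 x 150 x 110 mm high; origin centre of its underside
- puzzle: bystander: flat orange puzzle box 90 x 160 x 45 mm; origin centre of its underside
- jar: bystander: clear jar of pink sweets, 84 mm across, 118 mm high; origin centre of its underside
- egg: bystander: purple toy egg, 88 mm across, 108 mm high; origin centre of its underside
- rings: bystander: ring-stacking tower, 100 mm across, 130 mm high; origin centre of its underside
- drum: bystander: red toy drum 110 mm across, 65 mm high; origin centre of its underside
Mind the look-alikes: they are no part of the job. Of the things like the capsule, leave any that is turquoise; of the rest the larger one is meant.

How it is judged:
By the outcome, as a careful person would: the job done as asked, in the order asked, and still so for the second after the job is handed in, with the robot touching nothing.
It also fails if it takes over 54 s, if anything falls off the work surface, if the arm or the gripper's body presses on something with over 40 N, if the wrist force passes 120 N, or if a joint passes its speed limit or range.

## Working session

There is one attempt and no reset: what is moved stays moved. The work goes in short steps, Python scripts to look and compute and a tool call to move; the robot and the scene stay as the last step left them, time stands still between calls to the robot, and variables do not carry over. Pictures are saved under pics/ and viewed, at most 10 in all, crops included, and the job is handed in when it is done.

Besides the shell and the picture viewer there is one more tool, called after "Emit:" in YAML: its name, and indented under it one key for each argument. arm_command: Moves the arm, as the interface text tells. Its arguments: {"type":"object","properties":{"series":{"type":"array"},"force":{"type":"number"}},"required":["series"]}

```bash
mkdir -p pics; ls
python3 - <<'E'
from station import arm
import cv2,numpy as np
for n in("top","side"):
    f=arm.grab_frame(n); cv2.imwrite(f"pics/{n}0.png",f)
    m=arm.camera_model(n); print(n,m["fovy"],m["cx"],m["cy"],np.round(m["pose"],4).tolist(), [k for k in m])
print(arm.get_state())
E
```

```text
pics
top 53.83444107766766 259.78771727499395 189.9167976907001 [[-0.0229, -0.9993, 0.0312, 0.4921], [-0.9996, 0.0234, 0.0153, -0.0029], [-0.016, -0.0309, -0.9994, 1.7367], [0.0, 0.0, 0.0, 1.0]] ['fovy', 'cx', 'cy', 'pose']
side 53.28785069919987 253.44624179983293 193.53715195940998 [[0.7948, -0.4355, 0.4226, -0.0407], [-0.6066, -0.5898, 0.533, -0.7831], [0.0171, -0.68, -0.733, 1.1762], [0.0, 0.0, 0.0, 1.0]] ['fovy', 'cx', 'cy', 'pose']
{'t': 0.1, 'q': array([ 1.40510712e+00,  3.59317820e-01,  1.11716062e-02, -2.94040675e-04,
       -1.22413892e+00, -2.88084624e-01]), 'qd': array([-4.00730886e-05, -2.13976661e-03,  7.85724331e-04, -2.59155169e-04,
       -9.48982571e-04,  8.49371382e-04]), 'joint_efforts': array([-1.90926177e-03, -5.84163237e+01,  2.93749845e+01,  7.01553315e+00,
        1.01293274e-02, -4.93207472e-05]), 'eef_pos': array([0.29575127, 0.60630639, 0.24772653]), 'ee_rot': array([ 3.14008666e+00, -1.57988282e-04, -4.53873817e-01]), 'force': array([ 0.20496753, -0.38735246, -0.371222  ]), 'moment': array([ 0.04684334, -0.03891555,  0.00269014]), 'gripper_force': 0.0, 'width': 0.0874571093371065}
```

View pics/top0.png

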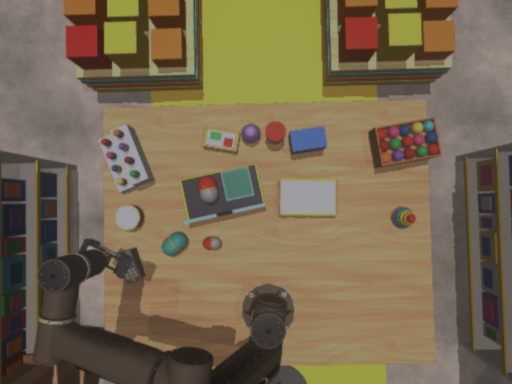

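View pics/side0.png

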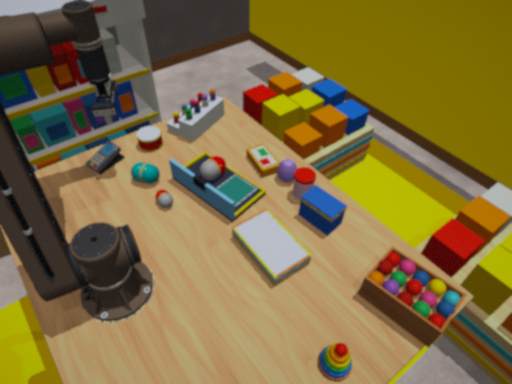

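The top view shows tray (222,195), riser (308,197). Things that could be taken for the capsule: steel/red on the tray (208,189), turquoise (175,244), small steel/red (212,243). By the description I choose the large one on the tray, and I check it in a crop.

Run:
```python
import cv2,numpy as np
f=cv2.imread("pics/top0.png")
c=f[140:260,165:350]; cv2.imwrite("pics/crop0.png",cv2.resize(c,None,fx=4.3,fy=4.3,interpolation=cv2.INTER_NEAREST))
h=cv2.cvtColor(f,cv2.COLOR_BGR2HSV)
for p in [(308,197),(282,197),(308,181),(334,197),(308,215),(225,215),(240,185),(200,205),(250,170),(205,182),(208,197),(190,195),(290,225)]:
    print(p,h[p[1],p[0]])
```

```text
(308, 197) [114   8 162]
(282, 197) [120   6 161]
(308, 181) [ 30  23 156]
(334, 197) [130   5 158]
(308, 215) [ 25 115 135]
(225, 215) [ 14  99 100]
(240, 185) [ 82  84 118]
(200, 205) [158  14  72]
(250, 170) [150  10  78]
(205, 182) [  1 169 149]
(208, 197) [ 13  15 120]
(190, 195) [165  14  73]
(290, 225) [ 19  93 154]
```

View pics/crop0.png

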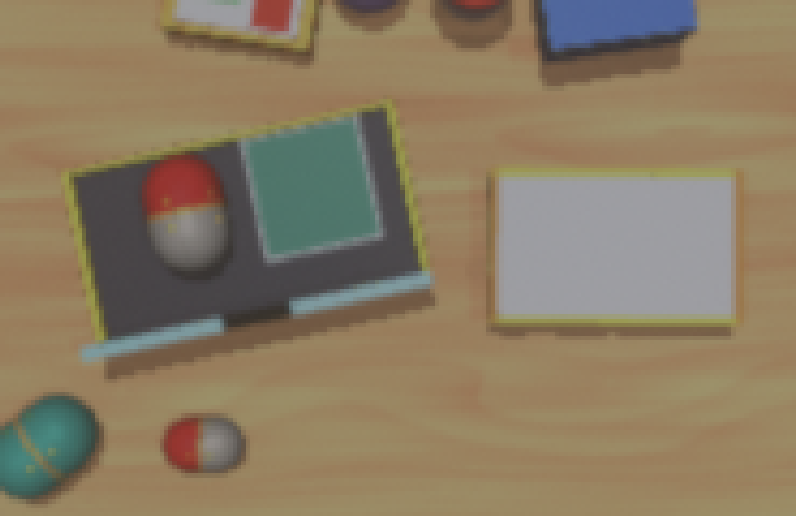

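The crop shows the large steel/red capsule on the tray (top image about (208,190)). The small twin and the turquoise one lie on the table. The riser's yellow long edges and orange short edges belong to its top. Now the poses.

```bash
cat > h.py <<'E'
from station import arm
import cv2,numpy as np
def ray(n,uv,z):
    m=arm.camera_model(n); f=192/np.tan(np.radians(m["fovy"]/2)); T=np.array(m["pose"])
    uv=np.atleast_2d(uv).astype(float)
    d=np.c_[(uv[:,0]-m["cx"])/f,(uv[:,1]-m["cy"])/f,np.ones(len(uv))]@T[:3,:3].T
    return T[:3,3]+d*((z-T[2,3])/d[:,2])[:,None]
def blob(img,lo,hi,box,k=0):
    h=cv2.cvtColor(img,cv2.COLOR_BGR2HSV); m=cv2.inRange(h,lo,hi)
    q=np.zeros_like(m); x0,y0,x1,y1=box; q[y0:y1,x0:x1]=m[y0:y1,x0:x1]
    if k: q=cv2.morphologyEx(q,cv2.MORPH_CLOSE,np.ones((k,k)))
    n,l,s,c=cv2.connectedComponentsWithStats(q)
    return q,(l==1+np.argmax(s[1:,4])) if n>1 else None
def pts(m): 
    v,u=np.nonzero(m); return np.c_[u,v]
def line(p):  # principal axis angle, centre, extent
    c=p[:,:2].mean(0); e=np.linalg.svd(p[:,:2]-c,full_matrices=False)[2][0]; t=(p[:,:2]-c)@e
    return c,e,t.max()-t.min(),c+e*(t.max()+t.min())/2
E
python3 - <<'E'
from h import *
r3=lambda a:np.round(a,4)
f=cv2.imread("pics/top0.png")
q,_=blob(f,(85,40,100),(115,160,255),(175,195,275,230)); p=ray("top",pts(q),.11); print("panel",len(p),*map(r3,line(p)))
def rect(m,n,z):
    c=cv2.findContours(m.astype(np.uint8),0,1)[0]; c=max(c,key=cv2.contourArea)[:,0]
    (cx,cy),s,a=cv2.minAreaRect((ray(n,c,z)[:,:2]*1000).astype(np.float32)); return r3([cx,cy,*s,a])
for n,box,rb in(("top",(215,160,260,205),(270,170,345,222)),("side",(205,170,255,210),(225,205,315,285))):
    f=cv2.imread(f"pics/{n}0.png")
    _,m=blob(f,(70,50,60),(92,200,255),box); P=ray(n,pts(m),.014); print(n,"green",len(P),r3(P.mean(0)),rect(m,n,.014))
    _,m=blob(f,(0,0,125),(180,35,255),rb,3); P=ray(n,pts(m),.06); print(n,"white",len(P),r3(P.mean(0)),rect(m,n,.06))
f=cv2.imread("pics/top0.png")
_,m=blob(f,(0,0,0),(180,45,95),(175,160,275,225),9); print("deck",rect(m,"top",.014))
_,m=blob(f,(0,110,90),(9,255,255),(190,165,225,205)); print("red",r3(ray("top",pts(m).mean(0),.07)))
E
```

```text
panel 163 [0.4481 0.1799] [-0.1912  0.9816] 0.3489 [0.4487 0.1766]
top green 683 [0.5789 0.1269 0.014 ] [578.9775 126.9907 122.7921 116.038   10.9487]
top white 1727 [ 0.5104 -0.1877  0.06  ] [ 510.4088 -187.6463  234.4929  137.3196   88.6383]
side green 574 [0.5873 0.1277 0.014 ] [584.1464 128.4815 123.9872 121.8338  11.1689]
side white 2203 [ 0.5109 -0.1942  0.06  ] [ 512.5664 -188.5426  241.9775  141.9733   88.3097]
deck [533.9189 195.4276 190.8228 335.5834  11.1554]
red [[0.5831 0.2587 0.07  ]]
```

Candidate settled. Tray: yaw 0.192, origin about (0.537, 0.195), grip at (0.448, 0.177). Riser: (0.511, -0.188), yaw about -0.026. I start moving.

Emit:
arm_command:
  series: [0,0,0,0.4,0.4,0,0.5,0,0,0,0.8,0.8,0,0.5,0,0,0,1,1,0,0.5]
  force: 50

```text
t: 0.48
eef_pos: [0.3424, 0.4705, 0.2485]
ee_rot: [3.141, 0.0, -0.455]
force: [-0.9, 0.7, -0.9]
width: 0.0631
gripper_force: 0.0
```

Emit:
arm_command:
  series: [0,0,0,0.4,0.4,0,0.5,0,0,0,0.8,0.8,0,0.5,0,0,0,1,1,0,0.5]

```text
t: 0.85
eef_pos: [0.3884, 0.337, 0.2487]
ee_rot: [-3.142, 0.0, -0.455]
force: [0.1, 0.7, -0.2]
width: 0.0443
gripper_force: 0.0
```

Emit:
arm_command:
  series: [0,0,0.1,0.4,0.4,0,0.5,0,0,0.2,0.8,0.8,0,0.5,0,0,0.3,1,1,0,0.5,0,0,0.4,1,1,0,0.5,0,0,0.5,1,1,0,0.5,0,0,0.589,1,1,0,0.5,0,0,0.589,1,1,0,0.5]

```text
t: 1.72
eef_pos: [0.4341, 0.2056, 0.2484]
ee_rot: [3.141, -0.0, -1.378]
force: [-0.3, -0.2, 0.3]
width: 0.0438
gripper_force: 0.0
```

Emit:
arm_command:
  series: [0,0,0,0.15,-0.04,0.4,0.5,0,0,0,0.307,-0.082,0.8,0.5,0,0,0,0.307,-0.082,1,0.5,0,0,0,0.307,-0.082,1,0.5]

```text
t: 2.22
eef_pos: [0.4473, 0.1763, 0.1472]
ee_rot: [3.139, -0.002, -1.377]
force: [0.9, 0.6, 0.3]
width: 0.0436
gripper_force: 0.0
```

Run:
```python
from h import *
a=arm.grab_frame("top")[165:235,175:275]; b=arm.grab_frame("side")[130:240,140:280]
cv2.imwrite("pics/pre.png",np.hstack([cv2.resize(a,(400,440)),cv2.resize(b,(400,440))]))
print(arm.get_state()["eef_pos"])
```

```text
[0.44836888 0.17732225 0.1492249 ]
```

View pics/pre.png

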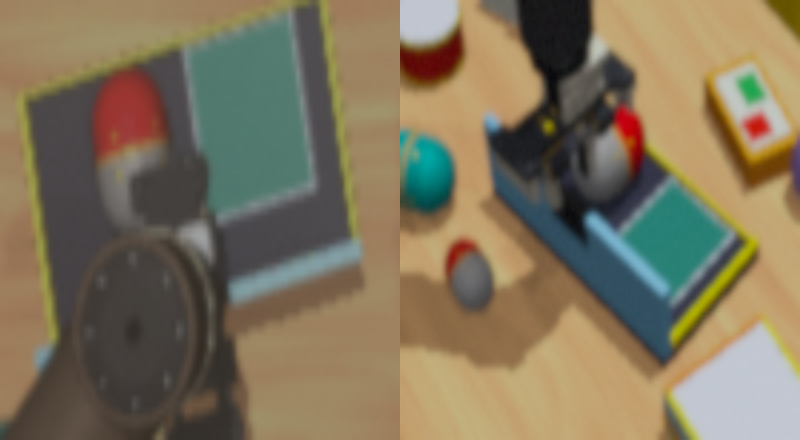

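The fingers straddle the panel at the black grip (side crop (570,200)), with the capsule clear behind. I descend and close.

Emit:
arm_command:
  series: [0,0,0,0,0,0.2,0.5,0,0,0,0,0,0.35,0.5,0,0,0,0,0,0.5,0.5,0,0,0,0,0,0.5,0.5]

```text
t: 2.82
eef_pos: [0.448, 0.1773, 0.0989]
ee_rot: [-3.142, -0.0, -1.378]
force: [-0.0, 0.2, 0.9]
width: 0.0438
gripper_force: 0.0
```

Emit:
arm_command:
  series: [0,0,0,0,0,0,0.35,0,0,0,0,0,0,0.28,0,0,0,0,0,0,0.22,0,0,0,0,0,0,0.15,0,0,0,0,0,0,0.08,0,0,0,0,0,0,0,0,0,0,0,0,0,0,0,0,0,0,0,0,0]
  force: 50

```text
t: 3.82
eef_pos: [0.4479, 0.177, 0.0988]
ee_rot: [-3.142, 0.0, -1.379]
force: [-3.3, 0.3, 6.1]
width: 0.0136
gripper_force: 50.0
```

Emit:
arm_command:
  series: [0,0,0,0,0,-0.04,0,0,0,0,0,0,-0.12,0,0,0,0,0,0,-0.24,0,0,0,0,0,0,-0.4,0,0,0,0,0,0,-0.56,0,0,0,0,0,0,-0.72,0,0,0,0,0,0,-0.86,0,0,0,0,0,0,-1,0]

```text
t: 4.82
eef_pos: [0.4478, 0.1768, 0.1995]
ee_rot: [-3.142, 0.0, -1.379]
force: [-0.1, 0.5, -3.7]
width: 0.014
gripper_force: 50.0
```

Emit:
arm_command:
  series: [0,0,0,0,0,-0.14,0,0,0,0,0,0,-0.26,0,0,0,0,0,0,-0.36,0,0,0,0,0,0,-0.44,0,0,0,0,0,0,-0.5,0,0,0,0,0,0,-0.5,0,0,0,0,0,0,-0.5,0]

```text
t: 5.7
eef_pos: [0.4478, 0.1768, 0.2482]
ee_rot: [3.141, -0.0, -1.379]
force: [-0.1, -0.7, -4.2]
width: 0.0138
gripper_force: 50.0
```

```bash
cat >> h.py <<'E'
def caps(z0,org=None,yaw=None,save=None):
    "capsule red half and green field in world from both cams; z0 = underside height"
    for n in("top","side"):
        f=arm.grab_frame(n)
        if save: cv2.imwrite(f"pics/{save}_{n}.png",f)
        s=arm.get_state()
        R=np.array([[np.cos(yaw),-np.sin(yaw)],[np.sin(yaw),np.cos(yaw)]])
        o=np.array(org)
        h=cv2.cvtColor(f,cv2.COLOR_BGR2HSV)
        for nm,lo,hi,z in(("red",(0,120,60),(8,255,255),z0+.07),("green",(70,50,50),(92,200,255),z0+.014)):
            m=cv2.inRange(h,lo,hi); P=ray(n,pts(m),z); L=(P[:,:2]-o)@R
            k=(abs(L[:,0]-.03)<.09)&(abs(L[:,1])<.17)
            L=L[k]; print(n,round(s["t"],2),nm,k.sum(),np.round(L.mean(0)*1000,1) if k.sum() else None, np.round([L[:,1].min()*1e3,L[:,1].max()*1e3]) if k.sum() else None)
E
python3 - <<'E'
from h import *
s=arm.get_state(); print(s["eef_pos"],s["ee_rot"],s["force"],s["moment"])
z0=s["eef_pos"][2]-.0988; g=np.array(s["eef_pos"][:2]); yaw=s["ee_rot"][2]+np.pi/2
org=g+.093*np.array([np.cos(yaw),np.sin(yaw)]); caps(z0,org,yaw,"lift")
a=cv2.imread("pics/lift_top.png")[145:235,165:285]; b=cv2.imread("pics/lift_side.png")[80:240,140:300]
cv2.imwrite("pics/lift.png",np.hstack([cv2.resize(a,(400,400)),cv2.resize(b,(400,400))]))
E
```

```text
[0.4477558  0.17682559 0.24819865] [ 3.14099600e+00 -2.09482328e-04 -1.37905523e+00] [-0.09376195 -0.68434157 -4.23176098] [-0.08869174  0.32989503 -0.0361569 ]
top 5.75 red 223 [55.  53.6] [14. 94.]
top 5.75 green 811 [ 26.1 -75.1] [-132.  -16.]
side 5.8 red 47 [53.3 23.1] [-12.  52.]
side 5.8 green 568 [ 38.  -76.6] [-134.  -13.]
```

View pics/lift.png

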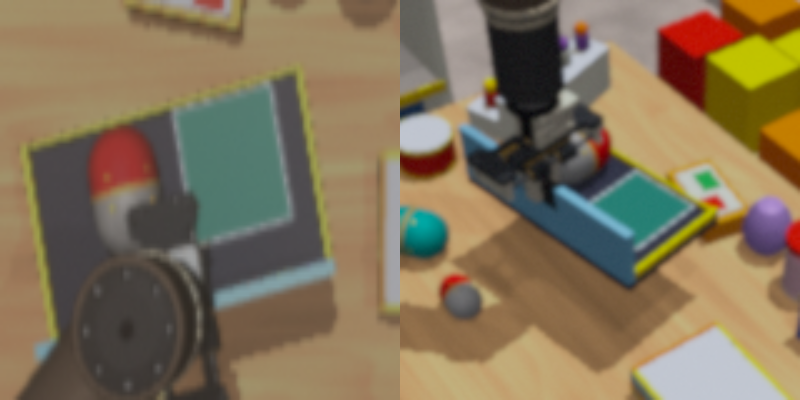

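Lifted level; capsule at tray y≈+54 (mark at -75). Tilt pulse: the -y end goes down by 0.03 rad.

Emit:
arm_command:
  series: [0,-0.01,0,0,0,0,0,0,-0.019,0,0,0,0,0,0,-0.019,0,0,0,0,0,0,-0.019,0,0,0,0,0,0,-0.019,0,0,0,0,0,0,-0.019,0,0,0,0,0,0,-0.01,0,0,0,0,0,0,0,0,0,0,0,0]

```text
t: 6.8
eef_pos: [0.448, 0.1769, 0.2486]
ee_rot: [-3.142, -0.001, -1.379]
force: [-0.6, -0.6, -3.7]
width: 0.0138
gripper_force: 50.0
```

```bash
cat > look.py <<'E'
from h import *
import sys
s=arm.get_state(); z0=s["eef_pos"][2]-.0988; yaw=s["ee_rot"][2]+np.pi/2
org=s["eef_pos"][:2]+.093*np.array([np.cos(yaw),np.sin(yaw)])
print(np.round(s["eef_pos"],4),np.round(s["ee_rot"],4)); 
for i in range(2): caps(z0,org,yaw,*sys.argv[1:])
E
python3 look.py
```

```text
[0.448  0.1769 0.2486] [-3.1415e+00 -1.1000e-03 -1.3791e+00]
top 6.85 red 216 [55.3 14.1] [-26.  53.]
top 6.85 green 781 [ 26.  -77.2] [-133.  -16.]
side 6.9 red 68 [61.9 -0.4] [-50.  50.]
side 6.9 green 559 [ 38.1 -77.8] [-134.  -15.]
top 6.95 red 220 [55.1  6.8] [-33.  45.]
top 6.95 green 739 [ 25.4 -79.9] [-132.  -19.]
side 7.0 red 65 [62.  -5.7] [-57.  45.]
side 7.0 green 563 [ 38.  -77.3] [-134.  -13.]
```

Emit:
arm_command:
  series: [0,0,0,0,0,0,0,0,0,0,0,0,0,0,0,0,0,0,0,0,0,0,0,0,0,0,0,0,0,0,0,0,0,0,0,0,0,0,0,0,0,0]

```text
t: 7.75
eef_pos: [0.4479, 0.177, 0.2486]
ee_rot: [3.142, 0.0, -1.379]
force: [0.1, 0.4, -2.7]
width: 0.0139
gripper_force: 50.0
```

```bash
python3 look.py|grep -v side
```

```text
[0.4479 0.177  0.2486] [ 3.1416  0.     -1.379 ]
top 7.8 red 217 [ 55.  -24.9] [-64.  14.]
top 7.8 green 510 [ 25.5 -96.1] [-132.  -48.]
top 7.9 red 214 [ 54.9 -25.1] [-65.  14.]
top 7.9 green 507 [ 25.1 -96.4] [-132.  -48.]
```

Emit:
arm_command:
  series: [0,-0.01,0,0,0,0,0,0,-0.018,0,0,0,0,0,0,-0.018,0,0,0,0,0,0,-0.018,0,0,0,0,0,0,-0.018,0,0,0,0,0,0,-0.01,0,0,0,0,0,0,0,0,0,0,0,0,0,0,0,0,0,0,0,0]

```text
invalid input
```

```bash
python3 look.py|grep -v side
```

```text
[0.4479 0.1769 0.2486] [-3.1416  0.     -1.3791]
top 8.0 red 214 [ 54.9 -25. ] [-65.  14.]
top 8.0 green 506 [ 25.2 -96.4] [-132.  -48.]
top 8.1 red 214 [ 54.9 -25. ] [-65.  14.]
top 8.1 green 506 [ 25.2 -96.4] [-132.  -48.]
```

Emit:
arm_command:
  series: [0,0,0,0,0,0,0,0,0,0,0,0,0,0,0,0,0,0,0,0,0,0,0,0,0,0,0,0]

```text
t: 8.65
eef_pos: [0.4479, 0.1769, 0.2486]
ee_rot: [3.142, -0.0, -1.379]
force: [0.4, -0.9, -3.5]
width: 0.0137
gripper_force: 50.0
```

```bash
python3 look.py s2|grep -v side
```

```text
[0.4479 0.1769 0.2486] [ 3.1416 -0.     -1.379 ]
top 8.7 red 215 [ 55. -25.] [-65.  14.]
top 8.7 green 506 [ 25.3 -96.3] [-132.  -48.]
top 8.8 red 214 [ 54.9 -25. ] [-65.  14.]
top 8.8 green 506 [ 25.2 -96.4] [-132.  -48.]
```

Emit:
arm_command:
  series: [0,-0.01,0,0,0,0,0,0,-0.018,0,0,0,0,0,0,-0.018,0,0,0,0,0,0,-0.018,0,0,0,0,0,0,-0.018,0,0,0,0,0,0,-0.01,0,0,0,0,0,0,0,0,0,0,0,0,0,0,0,0,0,0,0]

```text
t: 9.85
eef_pos: [0.4478, 0.1772, 0.2484]
ee_rot: [3.141, -0.001, -1.378]
force: [-0.3, -0.5, -3.4]
width: 0.0141
gripper_force: 50.0
```

Emit:
arm_command:
  series: [0,0,0,0,0,0,0,0,0,0,0,0,0,0,0,0,0,0,0,0,0,0,0,0,0,0,0,0,0,0,0,0,0,0,0]

```text
t: 10.48
eef_pos: [0.448, 0.1769, 0.2486]
ee_rot: [-3.142, 0.0, -1.379]
force: [-0.0, 0.1, -3.2]
width: 0.0137
gripper_force: 50.0
```

```bash
python3 look.py s2|grep -v side
```

```text
[0.448  0.1769 0.2486] [-3.1416  0.     -1.379 ]
top 10.53 red 209 [ 54.8 -82.9] [-122.  -45.]
top 10.53 green 248 [ 24.1 -64.6] [-132.  -16.]
top 10.62 red 206 [ 55.  -84.6] [-123.  -46.]
top 10.62 green 249 [ 23.8 -62.3] [-132.  -16.]
```

Emit:
arm_command:
  series: [0,0,0,0,0,0,0,0,0.012,0,0,0,0,0,0,0.019,0,0,0,0,0,0,0.015,0,0,0,0,0,0,0,0,0,0,0,0,0,0,0,0,0,0,0,0,0,0,0,0,0,0,0,0,0,0,0,0,0]

```text
t: 11.68
eef_pos: [0.448, 0.1768, 0.2486]
ee_rot: [-3.142, -0.0, -1.379]
force: [-0.1, -0.1, -3.3]
width: 0.0137
gripper_force: 50.0
```

```bash
python3 look.py s3|grep -v side
```

```text
[0.448  0.1768 0.2486] [-3.1416 -0.     -1.3792]
top 11.72 red 204 [ 55.3 -73.5] [-112.  -37.]
top 11.72 green 244 [ 23.7 -88. ] [-132.  -16.]
top 11.82 red 205 [ 55.2 -73.7] [-112.  -37.]
top 11.82 green 243 [ 24.2 -87.8] [-132.  -16.]
```

Capsule stopped at y≈-74, 1 mm from the mark. Hold for four seconds.

Emit:
arm_command:
  series: [0,0,0,0,0,0,0,0,0,0,0,0,0,0,0,0,0,0,0,0,0,0,0,0,0,0,0,0,0,0,0,0,0,0,0,0,0,0,0,0,0,0,0,0,0,0,0,0,0,0,0,0,0,0,0,0]

```text
t: 12.88
eef_pos: [0.4479, 0.1769, 0.2486]
ee_rot: [3.142, 0.0, -1.379]
force: [0.4, -0.1, -3.9]
width: 0.0138
gripper_force: 50.0
```

Emit:
arm_command:
  series: [0,0,0,0,0,0,0,0,0,0,0,0,0,0,0,0,0,0,0,0,0,0,0,0,0,0,0,0,0,0,0,0,0,0,0,0,0,0,0,0,0,0,0,0,0,0,0,0,0,0,0,0,0,0,0,0]

```text
t: 13.88
eef_pos: [0.4479, 0.1769, 0.2486]
ee_rot: [-3.142, 0.0, -1.379]
force: [1.1, 0.4, -3.3]
width: 0.0139
gripper_force: 50.0
```

Emit:
arm_command:
  series: [0,0,0,0,0,0,0,0,0,0,0,0,0,0,0,0,0,0,0,0,0,0,0,0,0,0,0,0,0,0,0,0,0,0,0,0,0,0,0,0,0,0,0,0,0,0,0,0,0,0,0,0,0,0,0,0]

```text
t: 14.88
eef_pos: [0.4479, 0.1769, 0.2486]
ee_rot: [3.142, 0.0, -1.379]
force: [-0.8, 0.5, -3.3]
width: 0.0137
gripper_force: 50.0
```

Emit:
arm_command:
  series: [0,0,0,0,0,0,0,0,0,0,0,0,0,0,0,0,0,0,0,0,0,0,0,0,0,0,0,0]

```text
t: 15.38
eef_pos: [0.4479, 0.1769, 0.2486]
ee_rot: [3.142, -0.0, -1.379]
force: [0.2, 0.1, -3.9]
width: 0.0138
gripper_force: 50.0
```

```bash
python3 look.py s4|grep -v side
python3 - <<'E'
from h import *
# riser edges: fit white/stripe outline in both views (s4 frames)
for n,b in(("top",(268,168,348,224)),("side",(222,200,318,288))):
    f=cv2.imread(f"pics/{n}0.png"); _,m=blob(f,(0,0,120),(180,40,255),b,3)
    m=cv2.resize(m.astype(np.float32),None,fx=1,fy=1)
    P=ray(n,pts(m>0),.06)[:,:2]; c=P.mean(0); 
    for k in range(3):
        # second moments orientation
        d=P-c; C=d.T@d; w,V=np.linalg.eigh(C); e=V[:,1]*np.sign(V[1,1])
    print(n,np.round(c,4),"yaw",round(float(np.arctan2(-e[0],e[1])),4))
E
```

```text
[0.4479 0.1769 0.2486] [ 3.1416 -0.     -1.379 ]
top 15.43 red 204 [ 55.3 -73.5] [-111.  -37.]
top 15.43 green 247 [ 23.6 -87.9] [-132.  -16.]
top 15.53 red 204 [ 55.3 -73.5] [-111.  -37.]
top 15.53 green 246 [ 23.4 -88.1] [-132.  -16.]
top [ 0.5104 -0.1877] yaw -0.0196
side [ 0.511  -0.1944] yaw -0.0361
```

Held over 3 s. Transport with gentle ramps (about 1 mm/row²).

Emit:
arm_command:
  series: [0,0,0,0.01,0.003,0,0,0,0,0,0.03,0.008,0,0,0,0,0,0.06,0.017,0,0,0,0,0,0.1,0.028,0,0,0,0,0,0.15,0.042,0,0,0,0,0,0.21,0.059,0,0,0,0,0,0.28,0.079,0,0,0,0,0,0.36,0.101,0,0]

```text
t: 16.58
eef_pos: [0.4448, 0.1391, 0.2486]
ee_rot: [-3.142, -0.0, -1.379]
force: [-0.0, -0.1, -3.8]
width: 0.0139
gripper_force: 50.0
```

Emit:
arm_command:
  series: [0,0,0,0.09,0.025,0,0,0,0,0,0.19,0.053,0,0,0,0,0,0.3,0.084,0,0,0,0,0,0.41,0.115,0,0,0,0,0,0.52,0.146,0,0,0,0,0,0.63,0.177,0,0,0,0,0,0.74,0.208,0,0,0,0,0,0.85,0.239,0,0]

```text
t: 17.58
eef_pos: [0.4376, 0.0509, 0.2486]
ee_rot: [-3.142, -0.0, -1.379]
force: [0.0, 0.2, -3.2]
width: 0.014
gripper_force: 50.0
```

Emit:
arm_command:
  series: [0,0,0,0.11,0.031,0,0,0,0,0,0.22,0.062,0,0,0,0,0,0.33,0.093,0,0,0,0,0,0.44,0.124,0,0,0,0,0,0.55,0.155,0,0,0,0,0,0.66,0.186,0,0,0,0,0,0.77,0.217,0,0,0,0,0,0.88,0.248,0,0]

```text
t: 18.58
eef_pos: [0.43, -0.0402, 0.2486]
ee_rot: [-3.142, -0.0, -1.379]
force: [-0.1, -0.7, -3.9]
width: 0.0137
gripper_force: 50.0
```

Emit:
arm_command:
  series: [0,0,0,0.11,0.031,0,0,0,0,0,0.22,0.062,0,0,0,0,0,0.33,0.093,0,0,0,0,0,0.44,0.124,0,0,0,0,0,0.55,0.155,0,0,0,0,0,0.66,0.186,0,0,0,0,0,0.77,0.217,0,0,0,0,0,0.88,0.248,0,0]

```text
t: 19.58
eef_pos: [0.4224, -0.1313, 0.2486]
ee_rot: [3.142, -0.0, -1.379]
force: [1.5, 0.4, -3.6]
width: 0.0138
gripper_force: 50.0
```

Emit:
arm_command:
  series: [0,0,0,0.1,0.028,0,0,0,0,0,0.19,0.053,0,0,0,0,0,0.27,0.076,0,0,0,0,0,0.34,0.096,0,0,0,0,0,0.4,0.113,0,0,0,0,0,0.45,0.127,0,0,0,0,0,0.49,0.138,0,0,0,0,0,0.515,0.145,0,0]

```text
t: 20.58
eef_pos: [0.4181, -0.1841, 0.2486]
ee_rot: [3.142, -0.0, -1.379]
force: [-0.2, -0.5, -3.9]
width: 0.0138
gripper_force: 50.0
```

Emit:
arm_command:
  series: [0,0,0,0.015,0.004,0,0,0,0,0,0.021,0.006,0,0,0,0,0,0.021,0.006,0,0,0,0,0,0.021,0.006,0,0]

```text
t: 21.08
eef_pos: [0.4179, -0.186, 0.2486]
ee_rot: [3.142, 0.0, -1.379]
force: [0.3, 1.0, -3.9]
width: 0.0137
gripper_force: 50.0
```

```bash
python3 look.py s5|grep -v side
```

```text
[ 0.4179 -0.186   0.2486] [ 3.1416  0.     -1.3789]
top 21.12 red 224 [ 54.2 -71.5] [-110.  -31.]
top 21.12 green 192 [ 36.2 -72.3] [-132.  -16.]
top 21.23 red 225 [ 54.2 -71.7] [-111.  -31.]
top 21.23 green 195 [ 36.2 -71.8] [-132.  -16.]
```

Emit:
arm_command:
  series: [0,0,0.004,0,0,0.02,0,0,0,0.012,0,0,0.05,0,0,0,0.024,0,0,0.1,0,0,0,0.04,0,0,0.16,0,0,0,0.058,0,0,0.22,0,0,0,0.076,0,0,0.27,0,0,0,0.092,0,0,0.3,0,0,0,0.106,0,0,0.3,0]

```text
t: 22.28
eef_pos: [0.4178, -0.1861, 0.2184]
ee_rot: [3.141, -0.0, -1.547]
force: [0.5, -0.5, -4.1]
width: 0.0134
gripper_force: 50.0
```

Emit:
arm_command:
  series: [0,0,0.011,0,0,0.02,0,0,0,0.02,0,0,0.05,0,0,0,0.027,0,0,0.1,0,0,0,0.031,0,0,0.15,0,0,0,0.0315,0,0,0.2,0,0,0,0.0315,0,0,0.23,0,0,0,0.0315,0,0,0.25,0,0,0,0.0315,0,0,0.25,0]

```text
t: 23.28
eef_pos: [0.4179, -0.1861, 0.1935]
ee_rot: [3.141, -0.0, -1.595]
force: [-0.2, -0.1, -3.8]
width: 0.0139
gripper_force: 50.0
```

```bash
python3 look.py s6|grep -v side;  python3 - <<'E'
import cv2,numpy as np
a=cv2.imread("pics/s6_top.png")[150:240,255:365]; b=cv2.imread("pics/s6_side.png")[120:300,180:370]
cv2.imwrite("pics/s6.png",np.hstack([cv2.resize(a,(400,330)),cv2.resize(b,(400,380))[:330]]))
E
```

```text
[ 0.4179 -0.1861  0.1935] [ 3.1414 -0.     -1.5949]
top 23.32 red 198 [ 54.4 -71.8] [-110.  -36.]
top 23.32 green 167 [ 33.6 -71.7] [-133.  -18.]
top 23.43 red 202 [ 54.6 -72. ] [-110.  -36.]
top 23.43 green 165 [ 34.3 -71. ] [-133.  -18.]
```

View pics/s6.png

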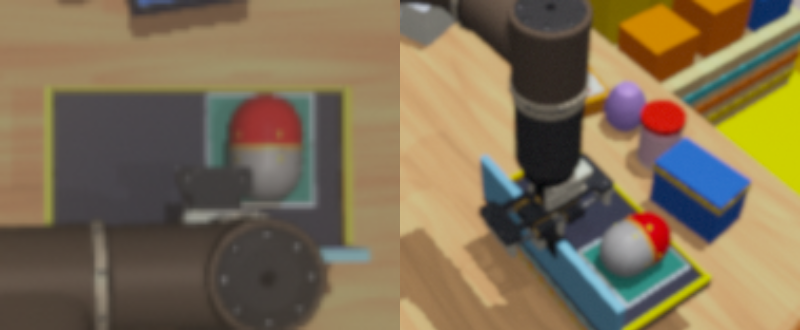

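The picture shows the tray above the riser with the capsule inside the outline. I lower gently.

Emit:
arm_command:
  series: [0,0,0,0,0,0.03,0,0,0,0,0,0,0.08,0,0,0,0,0,0,0.14,0,0,0,0,0,0,0.2,0,0,0,0,0,0,0.25,0,0,0,0,0,0,0.28,0,0,0,0,0,0,0.3,0,0,0,0,0,0,0.31,0]

```text
t: 24.48
eef_pos: [0.4179, -0.1861, 0.1625]
ee_rot: [-3.141, 0.0, -1.595]
force: [0.5, -0.4, -3.3]
width: 0.0139
gripper_force: 50.0
```

```bash
python3 look.py s7|grep red;  python3 - <<'E'
from h import *
s=arm.get_state(); z0=s["eef_pos"][2]-.0988
f=cv2.imread("pics/s7_top.png"); h=cv2.cvtColor(f,cv2.COLOR_BGR2HSV)
m=cv2.inRange(h,(22,110,80),(34,255,255)); q=np.zeros_like(m); q[165:225,260:355]=m[165:225,260:355]
a=-.024; R=np.array([[np.cos(a),-np.sin(a)],[np.sin(a),np.cos(a)]])
o=np.array([.511,-.188])
for nm,z in(("kerb",.03),("lip",.024)):
    L=(ray("top",pts(q),z0+z)[:,:2]-o)@R
    if nm=="kerb":
        for sg in(1,-1):
            k=(L[:,1]*sg>.155)&(abs(L[:,0])<.075); p=L[k]; print(nm,sg,k.sum(),p.mean(0)*1e3,"slope",np.polyfit(p[:,0],p[:,1],1)[0])
    else:
        k=(L[:,0]>.08)&(abs(L[:,1])<.15); p=L[k]; print(nm,k.sum(),p.mean(0)*1e3,"slope",np.polyfit(p[:,1],p[:,0],1)[0])
E
```

```text
top 24.52 red 193 [ 54.3 -71.3] [-108.  -36.]
side 24.57 red 92 [ 61.5 -76.3] [-123.  -33.]
top 24.62 red 192 [ 54.  -70.9] [-108.  -36.]
side 24.68 red 89 [ 61.5 -77.4] [-123.  -33.]
kerb 1 65 [  6.39165757 177.43696552] slope 0.0018917201568295734
kerb -1 89 [   0.94613224 -174.42414528] slope -0.005106142254748762
lip 98 [95.79985786 19.78860984] slope -0.007510043330007639
```

Emit:
arm_command:
  series: [0,0,0,0,0,0.01,0,0,0,0,0,0,0.02,0,0,0,0,0,0,0.027,0,0,0,0,0,0,0.033,0,0,0,0,0,0,0.037,0,0,0,0,0,0,0.037,0]

```text
t: 25.42
eef_pos: [0.418, -0.1861, 0.159]
ee_rot: [-3.141, -0.0, -1.595]
force: [-0.7, -0.1, -3.0]
width: 0.0136
gripper_force: 50.0
```

Emit:
arm_command:
  series: [0,0,0,0,0,0.005,0,0,0,0,0,0,0.01,0,0,0,0,0,0,0.01,0,0,0,0,0,0,0.01,0]

```text
t: 25.92
eef_pos: [0.418, -0.1861, 0.1587]
ee_rot: [-3.141, -0.0, -1.595]
force: [-4.4, 2.6, 7.9]
width: 0.0136
gripper_force: 50.0
```

Contact. I ease the press slightly, look, then release slowly.

Emit:
arm_command:
  series: [0,0,0,0,0,-0.004,0,0,0,0,0,0,-0.004,0,0,0,0,0,0,-0.004,0]

```text
t: 26.3
eef_pos: [0.418, -0.1861, 0.1588]
ee_rot: [-3.141, -0.0, -1.595]
force: [-4.7, 3.5, 6.6]
width: 0.0138
gripper_force: 50.0
```

```bash
python3 look.py s8|grep -v side
```

```text
[ 0.418  -0.1861  0.1588] [-3.1412e+00 -1.0000e-04 -1.5949e+00]
top 26.35 red 191 [ 54.2 -71.4] [-108.  -32.]
top 26.35 green 183 [ 36.  -74.6] [-132.  -17.]
top 26.45 red 194 [ 54.  -70.9] [-108.  -32.]
top 26.45 green 182 [ 35.8 -74.3] [-132.  -17.]
```

Emit:
arm_command:
  series: [0,0,0,0,0,0,0,0,0,0,0,0,0,0,0,0,0,0,0,0,0]
  force: 10

```text
t: 26.88
eef_pos: [0.418, -0.1861, 0.1587]
ee_rot: [-3.141, -0.0, -1.595]
force: [-3.6, 3.1, 6.3]
width: 0.0141
gripper_force: 10.0
```

Emit:
arm_command:
  series: [0,0,0,0,0,0,0.18,0,0,0,0,0,0,0.24,0,0,0,0,0,0,0.32,0,0,0,0,0,0,0.4,0,0,0,0,0,0,0.45,0,0,0,0,0,0,0.45]

```text
t: 27.62
eef_pos: [0.4179, -0.1861, 0.1583]
ee_rot: [-3.142, -0.0, -1.595]
force: [0.5, 0.1, 0.0]
width: 0.039
gripper_force: 0.0
```

Emit:
arm_command:
  series: [0,0,0,0,0,-0.05,0.45,0,0,0,0,0,-0.15,0.45,0,0,0,0,0,-0.3,0.45,0,0,0,0,0,-0.5,0.45,0,0,0,0,0,-0.75,0.45,0,0,0,0,0,-1,0.45,0,0,0,0,0,-1,0.45]

```text
t: 28.5
eef_pos: [0.419, -0.1862, 0.2609]
ee_rot: [-3.137, -0.0, -1.595]
force: [-0.1, 0.4, -1.2]
width: 0.0396
gripper_force: 0.0
```

Run:
```python
from h import *
s=arm.get_state(); print(s["t"],s["eef_pos"],s["force"],s["width"])
caps(.06,(.511,-.188),-.024,"end")
a=cv2.imread("pics/end_top.png")[150:240,255:365]; b=cv2.imread("pics/end_side.png")[120:300,180:370]
cv2.imwrite("pics/end.png",np.hstack([cv2.resize(a,(400,330)),cv2.resize(b,(400,380))[:330]]))
```

```text
28.5 [ 0.41901671 -0.18623801  0.26090786] [-0.10518776  0.44642879 -1.2291101 ] 0.039579021724293235
top 28.55 red 194 [ 54.1 -71.2] [-108.  -32.]
top 28.55 green 180 [ 36.5 -75.8] [-132.  -18.]
side 28.6 red 83 [ 62.1 -75.9] [-125.  -33.]
side 28.6 green 444 [ 13.4 -97.5] [-133.  -15.]
```

View pics/end.png

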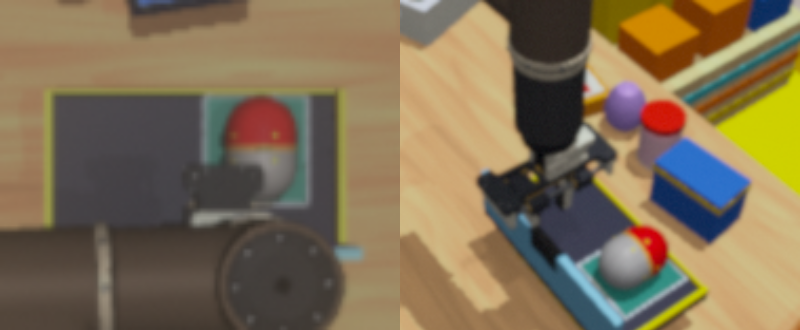

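The tray is on the riser, the capsule is inside the outline (about 4 mm off the mark), and the gripper is clear above. I let the arm settle, then hand in.

Emit:
arm_command:
  series: [0,0,0,0,0,0,0.45,0,0,0,0,0,0,0.45,0,0,0,0,0,0,0.45,0,0,0,0,0,0,0.45]

```text
t: 29.1
eef_pos: [0.4178, -0.1861, 0.2581]
ee_rot: [3.141, -0.0, -1.595]
force: [0.0, 0.5, -0.4]
width: 0.0394
gripper_force: 0.0
```

```bash
python3 -c "
from station import arm
print(arm.job_done())"
```

```text
the job is handed in; nothing more can be done
None
```

The job is handed in at 29.1 s of the 54 s allowed: the tray was held level for about 4 s, then set down on the riser, measured within about 2 mm of centre and square, with the capsule about 4 mm off the mark inside the outline and the gripper clear; the hand-in gave no verdict.

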